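# Set out the titration row

### The arm

A 7-joint arm with a two-finger parallel gripper is mounted at the origin on a cart in front of the work surface, level with it; the furniture and walls round the work are solid. World frame = base frame: x ahead of the robot, y to its left, z up, the work surface at z = 0. Lengths are in m, angles in rad, forces in N, time in s.
With the tool pointing down it reaches from about 0.4 to 0.85 m from the base axis. Payload 10.4 kg.
Tool frame: the origin (TCP) lies midway between the tips of the shut fingers; the grasp point (between the pads) lies 19 mm behind it; z points along the fingers, y is the line along which they close (so a half turn about z gives the same grasp; the last joint's range is limited). The gripper opens to 87 mm and grips with 3 to 60 N. Pads are 19 mm wide; open, the fingers measure 117 mm over their backs; the gripper's body (75 mm by 190 mm) begins 51 mm behind the grasp point.
Start: joints at [1.17, 0.332, -0.065, 1.46, 0.022, 1.35, -0.088], TCP at [0.231, -0.581, 0.223] pointing down, gripper open.
Joint ranges: [-2.6, 2.6], [-0.5, 2.12], [-1.47, 1.34], [0.16, 2.42], [-1.27, 4.41], [0.06, 2.06], [-2.6, 2.6]. Speed limits (rad/s): [2.22, 2.22, 2.79, 2.79, 3.14, 3.14, 3.14].

### API

Orientations are given as a unit quaternion [x, y, z, w].
In Python, from bench import sensors, eyes, order gives the robot as it stands.
- The arm moves only by the tool arm_command, never from a script. Its argument "steps" is a list of rows, each an object with "rot": the turn, a rotation vector about the world's x, y, z in degrees, a list of three; "slide": the shift along the world's x, y, z in m, a list of three; "grip": the opening, from 0 (shut) to 1 (fully open). A call has exactly 8 rows; each row shifts and turns the commanded pose from where the row before left it; what a row does not reach is not made up. A row lasts 1/8 s, in which the tool goes at most 62.5 mm and 10.7 degrees, less where a joint would pass 70% of its speed; a pose out of reach is approached as far as the arm can. A call with a gripper value outside its range is refused whole. The fingers move at their own pace and stop on an object; "newtons" is the grip in N (left out, the last holds). Time passes only in rows, so rows that do not move let the fingers close, or fill a call up. It gives the time, the measured TCP pose, the force, the opening and the grip force at its end, in the units of the state.
- sensors.read_state(): the state, without advancing time (a new reading comes with each control period).
- eyes.camera(name): name is "side" or "top" or "wrist"; returns a dict with "pixels" (420x560x3 uint8, red, green, blue), "intrinsics" (3x3 intrinsics, pixels), "k1" (the pictures are not rectified: a ray, as slopes to the right and down, at radius r is drawn at 1 + k1 r^2 times it, then the intrinsics apply), "pose" (4x4, takes a point from camera to world coordinates). Camera axes: x right, y down, z forward; pixel columns grow to the right and rows downward; lengths in m; the calibration is good to about 2 mm. A picture is of the moment at which its call begins. There is no depth.
- order.close_job(): hands the job in; it is judged then, once.
Trained networks look in a picture, given as the dict that the camera call returned (one of the last four; its "shot" number tells which), for a name from the list of things; names that differ only in an ending like _2 or _b are one class to them, and where a whole thing is asked for, a point or a joint stands for the part that bears it (a point fixed in the world has none). Each returns a list of dicts, best first, with "conf" (0 to 1); they miss things now and then, are a little off and sometimes report something else, mostly with a low value. They report only what shows in the picture. A call takes as long as a camera call.
- eyes.look_for(name, picture): "bbox" ([left, top, right, bottom] in pixels, round what is visible of it).
The state is a dict: "time": time; "joint_positions": joint angles; "joint_vel": joint speeds; "joint_torque": joint torques, N m; "ee_pos": TCP position; "eef_rot": TCP orientation; "ft_force": force on the tool from outside, world axes, zero at the start; "torque": the same for the moment, N m; "width": finger opening in m; "grip_force": force on a finger pad.
Only numpy, scipy, OpenCV 4.12 (cv2) and the standard library are available. Lean on these libraries where they do the work, as an engineer would, in place of code of your own. Each camera call takes 0.05 s, during which the arm holds its last target. There are 200 camera calls.

### The job

Set out the station as one straight row running from the lab jack to the round cork mat: the crucible on top of the lab jack in the middle of its plate, the amber dropper bottle in the middle of the cork mat, the reagent bottle on the worktop midway between the jack and the mat, and the red rubber stopper on the worktop midway between the reagent bottle and the dropper bottle. Everything stays upright the whole time, as it stands now, and is let go of; do not shift the timer or the corked flask.

Things in the scene. Friction and masses are not known exactly. Their poses are not given: they have to be found in the camera images.
- lab_jack: small bare-metal laboratory jack (scissor struts between two square plates, black knob on the -x side sticking out 12 mm); plates 80 x 80 mm, the flat upper plate's top 60 mm above the worktop. Fixed, does not give. Origin at the centre of its underside, z up; the row to the cork mat runs along its own y axis (to +y or -y, it varies)
- cork_mat: round cork mat, diameter 90 mm, 5 mm thick, flat, fixed to the worktop. Origin at the centre of its underside. Its centre is always 320 mm from the jack's centre
- crucible: white porcelain crucible, an open cup standing on its narrow foot: 41 mm across the rim, 24 mm across the foot, 34 mm high, about 30 g. Origin at the centre of its underside, z up
- dropper_bottle: amber glass dropper bottle, 42 mm diameter body up to 65 mm high, with black dropper top and bulb narrower than the body, 110 mm high in all, about 110 g. Grip it by the body. Origin at the centre of its underside, z up
- reagent_bottle: round white plastic reagent bottle with a blue screw cap (no spout), 60 mm diameter, 144 mm high in all; the cap is 35 mm across and takes up the top 19 mm (125 to 144 mm), and the bottle may be lifted by it (it does not turn or come off), about 300 g. Origin at the centre of its underside, z up
- stopper: red rubber stopper, tapered, standing on its narrow end: 36 mm across the wide top, 30 mm high, about 30 g. Origin at the centre of its underside, z up
- timer: white bench timer with a display, 48 x 64 mm on the worktop, 59 mm high, standing loose; a bystander to leave where it is. Origin at the centre of its underside
- corked_flask: conical glass flask with a cork, 84 mm across the base, 154 mm high, standing loose at the back of the worktop, nearly straight ahead of the robot; a bystander to leave where it is. Origin at the centre of its underside. (The many other glass flasks on the worktop, 110 to 160 mm high, are fixed: do not knock them)

How it is judged:
By the outcome, as a careful person would: the job done as asked, in the order asked, and still so for the second after the job is handed in, with the robot touching nothing.
It also fails if it takes over 110 s, if anything falls off the work surface, if the arm or the gripper's body presses on something with over 40 N, if the wrist force passes 120 N, or if a joint passes its speed limit or range.

## Working session

There is one attempt and no reset: what is moved stays moved. The work goes in short steps, Python scripts to look and compute and a tool call to move; the robot and the scene stay as the last step left them, time stands still between calls to the robot, and variables do not carry over. Pictures are saved under pics/ and viewed, at most 17 in all, crops included, and the job is handed in when it is done.

Besides the shell and the picture viewer there is one more tool, called after "Request:" by a JSON object that holds its "name" and its "arguments". arm_command: Moves the arm, as the interface text tells. Its arguments: {"type":"object","properties":{"steps":{"type":"array","items":{"type":"object","properties":{"rot":{"type":"array","items":{"type":"number"}},"slide":{"type":"array","items":{"type":"number"}},"grip":{"type":"number"}}}},"newtons":{"type":"number"}},"required":["steps"]}

```bash
mkdir -p pics; ls; cat > h.py <<'E'
import numpy as np, cv2
from bench import sensors, eyes, order
def ray(c,u,v):
    K=np.array(c["intrinsics"]);T=np.array(c["pose"])
    d=np.array([(u-K[0,2])/K[0,0],(v-K[1,2])/K[1,1]]);s=d.copy()
    for _ in range(20): s=d/(1+c["k1"]*(s@s))
    return T[:3,3],T[:3,:3]@np.array([s[0],s[1],1])
def at(c,u,v,z):
    o,d=ray(c,u,v);return (o+d*(z-o[2])/d[2])[:2]
def proj(c,p):
    K=np.array(c["intrinsics"]);T=np.array(c["pose"])
    q=T[:3,:3].T@(np.array(p)-T[:3,3]);s=q[:2]/q[2];s=s*(1+c["k1"]*(s@s))
    return K[0,0]*s[0]+K[0,2],K[1,1]*s[1]+K[1,2]
def save(c,n): cv2.imwrite("pics/"+n+".png",c["pixels"][:,:,::-1])
N=["lab_jack","cork_mat","crucible","dropper_bottle","reagent_bottle","stopper","timer","corked_flask"]
E
python3 - <<'E'
from h import *
np.set_printoptions(precision=3,suppress=True)
for n in ["top","side"]:
    c=eyes.camera(n);save(c,n+"0");print(n,np.array(c["pose"]),c["intrinsics"],c["k1"])
    for k in N:
        for d in eyes.look_for(k,c)[:2]:
            b=d["bbox"];print(k,round(d["conf"],2),np.round(b),at(c,(b[0]+b[2])/2,(b[1]+b[3])/2,0.03))
print(sensors.read_state())
E
```

```text
pics
top [[-0.02  -0.994  0.104  0.492]
 [-1.     0.021  0.006 -0.214]
 [-0.008 -0.104 -0.995  1.141]
 [ 0.     0.     0.     1.   ]] [[413.81    0.    273.407]
 [  0.    413.81  200.528]
 [  0.      0.      1.   ]] -0.035136393963891725
lab_jack 0.86 [260. 253. 290. 286.] [ 0.425 -0.208]
cork_mat 0.84 [141. 252. 177. 285.] [0.433 0.102]
crucible 0.72 [231. 163. 249. 175.] [ 0.697 -0.118]
dropper_bottle 0.77 [336. 260. 357. 273.] [ 0.429 -0.398]
reagent_bottle 0.83 [289. 186. 310. 212.] [ 0.611 -0.278]
stopper 0.67 [223. 199. 235. 211.] [ 0.598 -0.087]
timer 0.73 [390. 248. 420. 266.] [ 0.449 -0.555]
side [[-0.987 -0.065  0.145  0.418]
 [-0.159  0.4   -0.902  0.87 ]
 [ 0.    -0.914 -0.406  0.524]
 [ 0.     0.     0.     1.   ]] [[506.133   0.    276.895]
 [  0.    506.133 208.729]
 [  0.      0.      1.   ]] 0.034221129936688015
lab_jack 0.91 [328. 198. 371. 235.] [ 0.422 -0.212]
cork_mat 0.77 [312. 295. 366. 322.] [0.427 0.158]
crucible 0.69 [214. 219. 232. 239.] [ 0.694 -0.1  ]
reagent_bottle 0.89 [260. 156. 287. 213.] [ 0.63  -0.387]
stopper 0.53 [252. 231. 271. 252.] [ 0.6   -0.058]
timer 0.66 [335. 159. 348. 178.] [ 0.455 -0.542]
corked_flask 0.57 [172. 159. 202. 233.] [ 0.834 -0.271]
{'time': 0.9, 'joint_positions': array([ 1.17 ,  0.332, -0.065,  1.46 ,  0.022,  1.35 , -0.088]), 'joint_vel': array([ 0.001,  0.   , -0.001, -0.   ,  0.   , -0.002,  0.001]), 'joint_torque': array([  0.   , -62.302,   0.025, -39.012,  -0.061,   0.032,  -0.   ]), 'ee_pos': array([ 0.231, -0.581,  0.223]), 'eef_rot': array([0.982, 0.188, 0.   , 0.   ]), 'ft_force': array([-0.018, -0.532, -0.383]), 'torque': array([ 0.   ,  0.027, -0.027]), 'grip_force': 0.0, 'width': 0.08713277867018256}
```

```bash
python3 - <<'E'
import cv2
a=cv2.imread("pics/top0.png")[120:330,100:450];cv2.imwrite("pics/top0c.png",cv2.resize(a,(800,480),interpolation=2))
E
```

```text
(no output)
```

View pics/top0c.png

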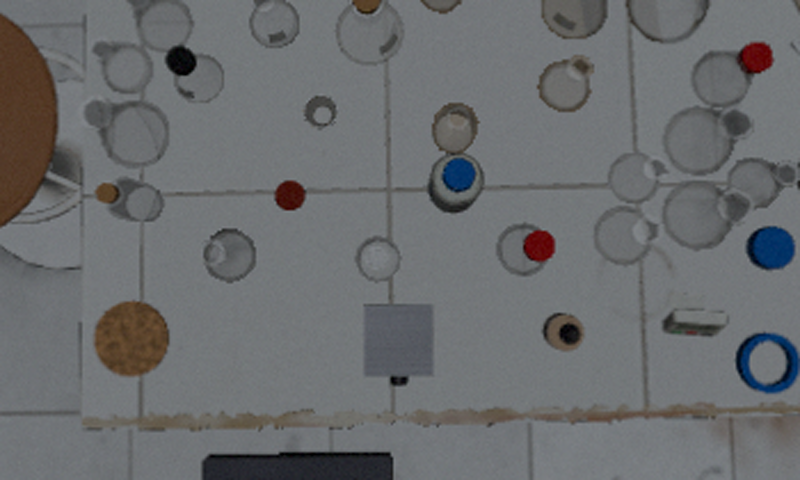

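View pics/side0.png

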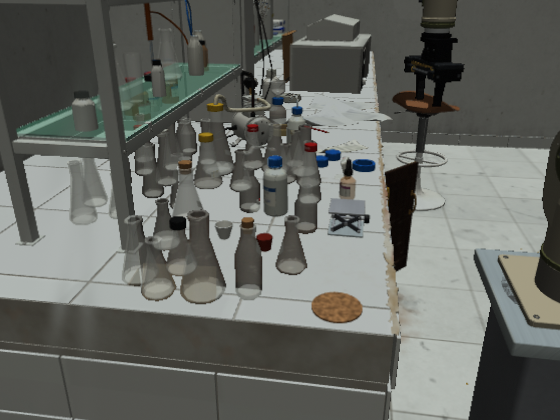

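The top picture shows, in crop pixels:
- Jack at (399,340) with its knob on the robot side, mat at (131,338).
- Crucible at (321,111), stopper at (290,195), reagent cap at (459,175), dropper at (565,332).
- Fixed flasks near the row at (378,258) and (230,255).

The side view agrees with this. Next I'll measure these points more precisely.

```bash
python3 - <<'E'
from h import *
np.set_printoptions(precision=3,suppress=True)
c=eyes.camera("top")
def o(x,y): return 100+x*.4375-.3,120+y*.4375-.3
for n,(x,y),z in [("jackTL",(364,305),.06),("jackTR",(433,305),.06),("jackBL",(364,376),.06),("jackBR",(433,376),.06),("knob",(399,380),.03),("mat",(131,338),.005),("crucible",(321,111),.03),("stopper",(290,194),.03),("cap",(459,175),.144),("dropbulb",(569,334),.11),("dropbody",(563,331),.05),("F378",(378,258),.03),("F230",(232,255),.02),("F230neck",(214,253),.12),("F525",(520,250),.0),("F137",(140,203),0),("F455",(455,130),0),("corkbase",(370,34),.0)]:
    print(n,at(c,*o(x,y),z))
E
```

```text
jackTL [ 0.469 -0.167]
jackTR [ 0.467 -0.245]
jackBL [ 0.389 -0.165]
jackBR [ 0.388 -0.243]
knob [ 0.381 -0.205]
mat [0.434 0.115]
crucible [ 0.699 -0.118]
stopper [ 0.6  -0.08]
cap [ 0.606 -0.274]
dropbulb [ 0.434 -0.39 ]
dropbody [ 0.435 -0.393]
F378 [ 0.523 -0.183]
F230 [ 0.53  -0.009]
F230neck [ 0.529 -0.008]
F525 [ 0.53  -0.353]
F137 [0.596 0.106]
F455 [ 0.677 -0.279]
corkbase [ 0.8   -0.177]
```

Request:
{"name": "arm_command", "arguments": {"steps": [{"rot":[0,0,-3],"slide":[0.03,0.03,0.02],"grip":1},{"rot":[0,0,-3],"slide":[0.035,0.035,0.01],"grip":1},{"rot":[0,0,-3],"slide":[0.035,0.035,0],"grip":1},{"rot":[0,0,-3],"slide":[0.035,0.035,0],"grip":1},{"rot":[0,0,-3],"slide":[0.035,0.035,0],"grip":1},{"rot":[0,0,-3],"slide":[0.035,0.035,0],"grip":1},{"rot":[0,0,-3],"slide":[0.035,0.035,0],"grip":1},{"rot":[0,0,0],"slide":[0.035,0.035,0],"grip":1}]}}

```text
time: 1.95
ee_pos: [0.5066, -0.3048, 0.2528]
eef_rot: [1.0, 0.005, 0.0, 0.0]
ft_force: [1.0, -1.3, 0.2]
width: 0.0869
grip_force: 0.0
```

Request:
{"name": "arm_command", "arguments": {"steps": [{"slide":[0.035,0.035,0],"grip":1},{"slide":[0.035,0.035,0],"grip":1},{"slide":[0.035,0.035,0],"grip":1},{"slide":[0.035,0.035,0],"grip":1},{"slide":[0.03,0.03,0],"grip":1},{"slide":[0.015,0.01,-0.02],"grip":1},{"slide":[0,0,-0.02],"grip":1},{"slide":[0,0,0],"grip":1}]}}

```text
schema error: expected keys rot, slide, grip
```

```bash
python3 - <<'E'
from h import *
np.set_printoptions(precision=3,suppress=True)
s=sensors.read_state();print(s["ee_pos"],s["eef_rot"],s["joint_positions"],s["ft_force"])
c=eyes.camera("wrist");save(c,"w1");print(np.array(c["pose"]))
for d in eyes.look_for("crucible",c)[:3]:
    b=d["bbox"];print(d["conf"],b,at(c,(b[0]+b[2])/2,(b[1]+b[3])/2,0.034))
E
```

```text
[ 0.507 -0.305  0.253] [1.    0.005 0.    0.   ] [ 0.681  0.257 -0.263  1.499  0.067  1.394 -1.146] [ 1.05  -1.277  0.173]
[[ 0.01  -0.965 -0.261  0.578]
 [-1.    -0.01  -0.002 -0.304]
 [-0.001  0.261 -0.965  0.415]
 [ 0.     0.     0.     1.   ]]
0.46 [132.8, 206.0, 218.6, 281.3] [ 0.435 -0.202]
```

View pics/w1.png

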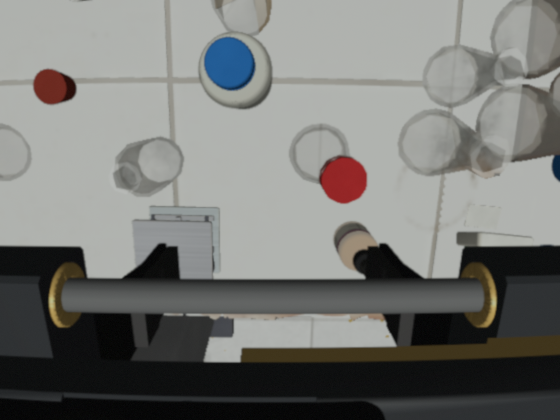

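The wrist view shows the reagent cap at (229,63), the jack plate around (173,265) and the stopper at (52,86). Next move is to above the crucible.

Request:
{"name": "arm_command", "arguments": {"steps": [{"rot":[0,0,0],"slide":[0.03,0.03,0],"grip":1},{"rot":[0,0,0],"slide":[0.035,0.035,0],"grip":1},{"rot":[0,0,0],"slide":[0.035,0.035,0],"grip":1},{"rot":[0,0,0],"slide":[0.03,0.03,0],"grip":1},{"rot":[0,0,0],"slide":[0.03,0.03,0],"grip":1},{"rot":[0,0,0],"slide":[0.01,0.025,-0.01],"grip":1},{"rot":[0,0,0],"slide":[0,0,-0.02],"grip":1},{"rot":[0,0,0],"slide":[0,0,0],"grip":1}]}}

```text
time: 3.05
ee_pos: [0.6747, -0.1212, 0.2208]
eef_rot: [1.0, 0.006, -0.002, -0.0]
ft_force: [0.2, -0.1, -0.9]
width: 0.0873
grip_force: 0.0
```

```bash
python3 - <<'E'
from h import *
np.set_printoptions(precision=3,suppress=True)
s=sensors.read_state();print(s["ee_pos"],s["eef_rot"],s["joint_positions"],s["ft_force"])
c=eyes.camera("wrist");save(c,"w2")
for d in eyes.look_for("crucible",c)[:3]:
    b=d["bbox"];print(d["conf"],b,at(c,(b[0]+b[2])/2,(b[1]+b[3])/2,0.03))
E
```

```text
[ 0.675 -0.121  0.221] [ 1.     0.006 -0.002 -0.   ] [ 0.346  0.494 -0.348  1.261  0.165  1.417 -1.549] [ 0.225 -0.138 -0.903]
0.73 [245.0, 137.1, 291.0, 180.3] [ 0.698 -0.117]
```

View pics/w2.png

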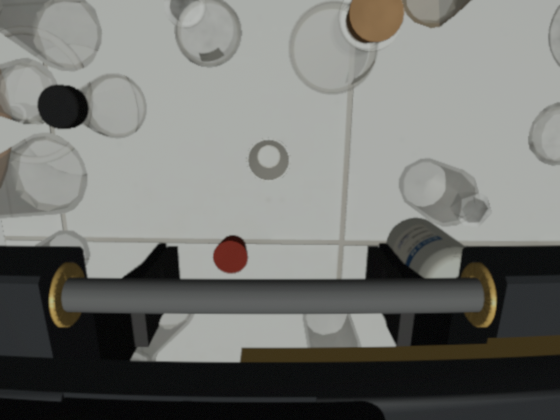

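The crucible is clear at pixel (268,159), which is (0.698,-0.117). Now descending to grip it near the rim.

Request:
{"name": "arm_command", "arguments": {"steps": [{"rot":[0,0,0],"slide":[0.023,0.004,0],"grip":1},{"rot":[0,0,0],"slide":[0,0,-0.045],"grip":1},{"rot":[0,0,0],"slide":[0,0,-0.045],"grip":1},{"rot":[0,0,0],"slide":[0,0,-0.045],"grip":1},{"rot":[0,0,0],"slide":[0,0,-0.04],"grip":1},{"rot":[0,0,0],"slide":[0,0,-0.025],"grip":1},{"rot":[0,0,0],"slide":[0,0,-0.011],"grip":1},{"rot":[0,0,0],"slide":[0,0,0],"grip":1}]}}

```text
time: 4.15
ee_pos: [0.6988, -0.1174, 0.0121]
eef_rot: [1.0, 0.005, 0.0, 0.0]
ft_force: [0.1, 0.3, 0.1]
width: 0.0871
grip_force: 0.0
```

Request:
{"name": "arm_command", "arguments": {"newtons": 10, "steps": [{"rot":[0,0,0],"slide":[0,0,0],"grip":0.6},{"rot":[0,0,0],"slide":[0,0,0],"grip":0.5},{"rot":[0,0,0],"slide":[0,0,0],"grip":0.4},{"rot":[0,0,0],"slide":[0,0,0],"grip":0.4},{"rot":[0,0,0],"slide":[0,0,0],"grip":0.4},{"rot":[0,0,0],"slide":[0,0,0],"grip":0.35},{"rot":[0,0,0],"slide":[0,0,0],"grip":0.35},{"rot":[0,0,0],"slide":[0,0,0],"grip":0.35}]}}

```text
time: 5.15
ee_pos: [0.6986, -0.117, 0.0116]
eef_rot: [1.0, 0.006, 0.0, 0.0]
ft_force: [0.2, -0.0, -0.5]
width: 0.0386
grip_force: 10.0
```

Request:
{"name": "arm_command", "arguments": {"steps": [{"rot":[0,0,0],"slide":[0,0,0.01],"grip":0.35},{"rot":[0,0,0],"slide":[0,0,0.03],"grip":0.35},{"rot":[0,0,0],"slide":[0,0,0.04],"grip":0.35},{"rot":[0,0,0],"slide":[0,0,0.045],"grip":0.35},{"rot":[0,0,0],"slide":[0,0,0.045],"grip":0.35},{"rot":[0,0,0],"slide":[-0.02,-0.008,0.03],"grip":0.35},{"rot":[0,0,0],"slide":[-0.04,-0.014,0.015],"grip":0.35},{"rot":[0,0,0],"slide":[-0.045,-0.016,0],"grip":0.35}]}}

```text
time: 6.15
ee_pos: [0.5933, -0.1549, 0.2288]
eef_rot: [1.0, 0.006, 0.002, 0.0]
ft_force: [0.4, -0.5, 0.5]
width: 0.0387
grip_force: 10.0
```

Request:
{"name": "arm_command", "arguments": {"steps": [{"rot":[0,0,0],"slide":[-0.045,-0.014,0],"grip":0.35},{"rot":[0,0,0],"slide":[-0.045,-0.014,0],"grip":0.35},{"rot":[0,0,0],"slide":[-0.03,-0.008,0],"grip":0.35},{"rot":[0,0,0],"slide":[-0.01,0,0],"grip":0.35},{"rot":[0,0,0],"slide":[0,0,0],"grip":0.35},{"rot":[0,0,0],"slide":[0,0,0],"grip":0.35},{"rot":[0,0,0],"slide":[0,0,0],"grip":0.35},{"rot":[0,0,0],"slide":[0,0,0],"grip":0.35}]}}

```text
time: 7.15
ee_pos: [0.464, -0.1906, 0.2263]
eef_rot: [1.0, 0.006, -0.0, -0.0]
ft_force: [-0.5, 0.2, 0.3]
width: 0.0388
grip_force: 10.0
```

```bash
python3 - <<'E'
from h import *
np.set_printoptions(precision=3,suppress=True)
s=sensors.read_state();print(s["ee_pos"],s["width"],s["grip_force"])
c=eyes.camera("wrist");save(c,"w3")
for k,z in [("lab_jack",.06),("cork_mat",.005),("crucible",.2),("stopper",.03)]:
  for d in eyes.look_for(k,c)[:2]:
    b=d["bbox"];print(k,d["conf"],b,at(c,(b[0]+b[2])/2,(b[1]+b[3])/2,z))
E
```

```text
[ 0.464 -0.191  0.226] 0.038791336600551084 9.99423843328259
lab_jack 0.96 [246.8, 174.2, 335.0, 260.8] [ 0.438 -0.208]
cork_mat 0.81 [2.7, 166.8, 32.1, 237.1] [0.436 0.086]
cork_mat 0.16 [133.8, 13.8, 171.5, 57.8] [ 0.601 -0.075]
crucible 0.57 [225.7, 235.0, 321.0, 330.0] [ 0.443 -0.192]
stopper 0.76 [130.1, 12.0, 171.9, 58.2] [ 0.597 -0.081]
```

View pics/w3.png

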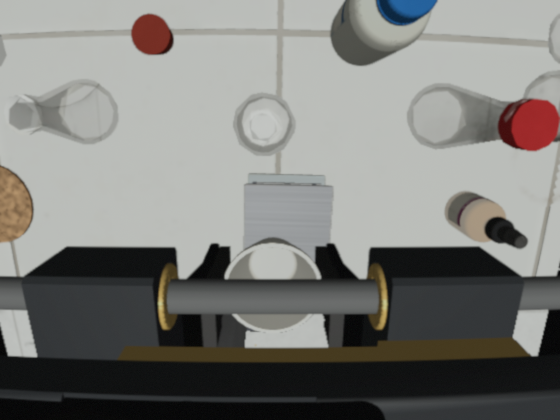

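The crucible is held upright at (272,288). The jack's far plate edge runs from (245,185) to (332,185).

```bash
python3 - <<'E'
from h import *
np.set_printoptions(precision=3,suppress=True)
c=eyes.camera("wrist")
print([at(c,u,185,.06) for u in (245,332)],at(c,272.5,288,.249),at(c,152,35,.03), at(c,405,0,.144),at(c,492,217,.055))
p=c["pixels"].astype(int)
for col in (265,285,310): print(col,p[178:195,col].sum(1)//3)
for row in (200,220): print(row,p[row,236:256].sum(1)//3,p[row,320:342].sum(1)//3)
E
```

```text
[array([ 0.467, -0.167]), array([ 0.468, -0.244])] [ 0.464 -0.191] [ 0.597 -0.082] [ 0.599 -0.269] [ 0.439 -0.398]
265 [164 163 158 140 127 118 127 148 158 159 159 159 160 158 157 156 156]
285 [162 162 162 154 125 116 115 143 156 158 158 157 159 158 157 156 155]
310 [163 163 164 163 158 136 124 126 149 156 156 156 156 158 157 154 154]
200 [187 187 187 187 187 186 180 166 161 159 159 159 159 159 158 159 159 159
 159 159] [158 158 158 158 159 158 158 158 158 158 157 156 167 182 186 187 187 187
 187 187 187 187]
220 [187 187 187 187 187 186 181 169 164 161 160 160 160 160 160 160 159 159
 159 159] [152 152 152 152 152 151 152 152 152 152 158 170 183 187 187 187 187 187
 187 187 187 187]
```

Request:
{"name": "arm_command", "arguments": {"steps": [{"rot":[0,0,0],"slide":[-0.026,-0.0105,0],"grip":0.35},{"rot":[0,0,0],"slide":[-0.01,-0.004,-0.02],"grip":0.35},{"rot":[0,0,0],"slide":[0,0,-0.04],"grip":0.35},{"rot":[0,0,0],"slide":[0,0,-0.04],"grip":0.35},{"rot":[0,0,0],"slide":[0,0,-0.03],"grip":0.35},{"rot":[0,0,0],"slide":[0,0,-0.01],"grip":0.35},{"rot":[0,0,0],"slide":[0,0,0],"grip":0.35},{"rot":[0,0,0],"slide":[0,0,0],"grip":0.35}]}}

```text
time: 8.45
ee_pos: [0.4284, -0.2058, 0.0879]
eef_rot: [1.0, 0.006, 0.001, 0.0]
ft_force: [-0.4, -0.2, -0.7]
width: 0.0385
grip_force: 10.0
```

Request:
{"name": "arm_command", "arguments": {"steps": [{"rot":[0,0,0],"slide":[0,0,-0.01],"grip":0.35},{"rot":[0,0,0],"slide":[0,0.0005,-0.004],"grip":0.35},{"rot":[0,0,0],"slide":[0,0,-0.002],"grip":0.35},{"rot":[0,0,0],"slide":[0,0,0],"grip":0.35},{"rot":[0,0,0],"slide":[0,0,0],"grip":0.5},{"rot":[0,0,0],"slide":[0,0,0],"grip":0.7},{"rot":[0,0,0],"slide":[0,0,0],"grip":0.9},{"rot":[0,0,0],"slide":[0,0,0],"grip":0.9}]}}

```text
time: 9.45
ee_pos: [0.4275, -0.2049, 0.0705]
eef_rot: [1.0, 0.006, -0.0, 0.0]
ft_force: [0.4, 0.4, -0.7]
width: 0.0655
grip_force: 0.0
```

Request:
{"name": "arm_command", "arguments": {"steps": [{"rot":[0,0,0],"slide":[0,0,0.03],"grip":1},{"rot":[0,0,0],"slide":[0,0,0.045],"grip":1},{"rot":[0,0,0],"slide":[0,0,0.045],"grip":1},{"rot":[0,0,0],"slide":[0,-0.03,0.01],"grip":1},{"rot":[0,0,0],"slide":[0,-0.05,0],"grip":1},{"rot":[0,0,0],"slide":[0,-0.05,0],"grip":1},{"rot":[0,0,0],"slide":[-0.03,-0.04,0],"grip":1},{"rot":[0,0,0],"slide":[0,0,0],"grip":1}]}}

```text
time: 10.45
ee_pos: [0.3944, -0.3786, 0.2001]
eef_rot: [1.0, 0.002, -0.001, 0.0]
ft_force: [0.3, 0.5, 0.7]
width: 0.0872
grip_force: 0.0
```

```bash
python3 - <<'E'
from h import *
np.set_printoptions(precision=3,suppress=True)
s=sensors.read_state();print(s["ee_pos"],s["joint_positions"])
c=eyes.camera("wrist");save(c,"w4")
for k,z in [("dropper_bottle",.06),("crucible",.09)]:
  for d in eyes.look_for(k,c)[:2]:
    b=d["bbox"];print(k,d["conf"],b,at(c,(b[0]+b[2])/2,(b[1]+b[3])/2,z))
E
```

```text
[ 0.394 -0.379  0.2  ] [ 0.821  0.182 -0.158  1.695  0.031  1.268 -0.91 ]
dropper_bottle 0.68 [272.0, 118.4, 317.9, 171.8] [ 0.436 -0.396]
crucible 0.66 [8.3, 135.0, 77.1, 191.8] [ 0.426 -0.208]
```

View pics/w4.png

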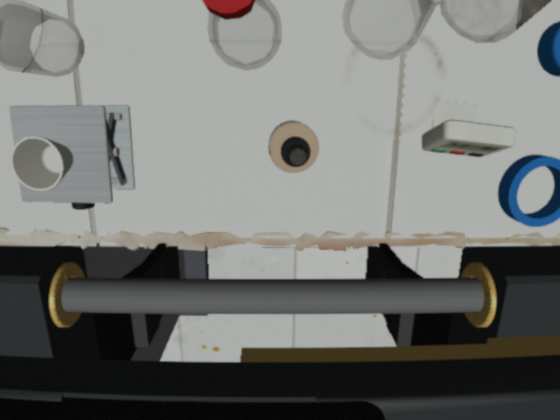

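The crucible stands on the jack at (38,163). The dropper body is centred at (294,147), about (0.436,-0.396).

Request:
{"name": "arm_command", "arguments": {"newtons": 15, "steps": [{"rot":[0,0,0],"slide":[0.03,-0.012,0],"grip":1},{"rot":[0,0,0],"slide":[0.012,-0.005,0],"grip":1},{"rot":[0,0,0],"slide":[0,0,-0.03],"grip":1},{"rot":[0,0,0],"slide":[0,0,-0.045],"grip":1},{"rot":[0,0,0],"slide":[0,0,-0.045],"grip":1},{"rot":[0,0,0],"slide":[0,0,-0.027],"grip":1},{"rot":[0,0,0],"slide":[0,0,-0.007],"grip":1},{"rot":[0,0,0],"slide":[0,0,0],"grip":1}]}}

```text
time: 11.6
ee_pos: [0.44, -0.3917, 0.0472]
eef_rot: [1.0, 0.006, 0.0, 0.0]
ft_force: [-0.1, 0.5, -0.6]
width: 0.0871
grip_force: 0.0
```

Request:
{"name": "arm_command", "arguments": {"newtons": 15, "steps": [{"rot":[0,0,0],"slide":[0,0,0],"grip":0.6},{"rot":[0,0,0],"slide":[0,0,0],"grip":0.5},{"rot":[0,0,0],"slide":[0,0,0],"grip":0.4},{"rot":[0,0,0],"slide":[0,0,0],"grip":0.4},{"rot":[0,0,0],"slide":[0,0,0],"grip":0.4},{"rot":[0,0,0],"slide":[0,0,0],"grip":0.4},{"rot":[0,0,0],"slide":[0,0,0],"grip":0.4},{"rot":[0,0,0],"slide":[0,0,0],"grip":0.4}]}}

```text
time: 12.6
ee_pos: [0.4396, -0.3922, 0.0467]
eef_rot: [1.0, 0.006, 0.0, 0.0]
ft_force: [-0.3, -1.5, 0.6]
width: 0.0393
grip_force: 15.0
```

Request:
{"name": "arm_command", "arguments": {"steps": [{"rot":[0,0,0],"slide":[0,0,0.01],"grip":0.4},{"rot":[0,0,0],"slide":[0,0,0.03],"grip":0.4},{"rot":[0,0,0],"slide":[0,0,0.045],"grip":0.4},{"rot":[0,0,0],"slide":[0,0,0.045],"grip":0.4},{"rot":[0,0,0],"slide":[0,0,0.045],"grip":0.4},{"rot":[0,0,0],"slide":[0,0.02,0.025],"grip":0.4},{"rot":[0,0,0],"slide":[0,0.035,0],"grip":0.4},{"rot":[0,0,0],"slide":[0,0.045,0],"grip":0.4}]}}

```text
time: 13.6
ee_pos: [0.4393, -0.2911, 0.2472]
eef_rot: [1.0, 0.005, 0.0, 0.0]
ft_force: [-0.4, 0.5, -1.3]
width: 0.039
grip_force: 14.8
```

Request:
{"name": "arm_command", "arguments": {"steps": [{"rot":[0,0,0],"slide":[0,0.045,0],"grip":0.4},{"rot":[0,0,0],"slide":[0,0.045,0],"grip":0.4},{"rot":[0,0,0],"slide":[0,0.045,0],"grip":0.4},{"rot":[0,0,0],"slide":[0,0.045,0],"grip":0.4},{"rot":[0,0,0],"slide":[0,0.045,0],"grip":0.4},{"rot":[0,0,0],"slide":[0,0.045,0],"grip":0.4},{"rot":[0,0,0],"slide":[0,0.035,0],"grip":0.4},{"rot":[0,0,0],"slide":[0,0.03,0],"grip":0.4}]}}

```text
time: 14.6
ee_pos: [0.439, 0.0448, 0.247]
eef_rot: [1.0, 0.006, 0.0, 0.0]
ft_force: [0.6, -0.1, -0.7]
width: 0.0391
grip_force: 14.8
```

Request:
{"name": "arm_command", "arguments": {"steps": [{"rot":[0,0,0],"slide":[0,0.02,0],"grip":0.4},{"rot":[0,0,0],"slide":[0,0,0],"grip":0.4},{"rot":[0,0,0],"slide":[0,0,0],"grip":0.4},{"rot":[0,0,0],"slide":[0,0,0],"grip":0.4},{"rot":[0,0,0],"slide":[0,0,0],"grip":0.4},{"rot":[0,0,0],"slide":[0,0,0],"grip":0.4},{"rot":[0,0,0],"slide":[0,0,0],"grip":0.4},{"rot":[0,0,0],"slide":[0,0,0],"grip":0.4}]}}

```text
time: 15.6
ee_pos: [0.4396, 0.063, 0.2466]
eef_rot: [1.0, 0.006, 0.0, 0.0]
ft_force: [-0.0, 0.7, -1.2]
width: 0.039
grip_force: 14.8
```

```bash
python3 - <<'E'
from h import *
np.set_printoptions(precision=3,suppress=True)
s=sensors.read_state();print(s["ee_pos"],s["joint_positions"])
c=eyes.camera("wrist");save(c,"w5")
for k,z in [("dropper_bottle",.25),("cork_mat",.005),("crucible",.09),("lab_jack",.06),("stopper",.03)]:
  for d in eyes.look_for(k,c)[:2]:
    b=d["bbox"];print(k,d["conf"],b,at(c,(b[0]+b[2])/2,(b[1]+b[3])/2,z))
E
```

```text
[0.44  0.063 0.247] [ 0.384 -0.061 -0.595  1.844 -0.035  1.348 -1.763]
dropper_bottle 0.85 [229.1, 213.5, 317.7, 348.2] [0.434 0.062]
dropper_bottle 0.3 [529.6, 189.5, 560.0, 233.5] [ 0.468 -0.06 ]
cork_mat 0.55 [182.9, 138.9, 263.1, 216.9] [0.436 0.116]
crucible 0.6 [186.5, 139.5, 264.7, 215.8] [0.452 0.103]
crucible 0.56 [531.4, 190.3, 558.6, 232.5] [ 0.425 -0.186]
lab_jack 0.71 [471.4, 149.8, 558.3, 244.7] [ 0.431 -0.174]
stopper 0.59 [403.3, 0.0, 444.3, 40.4] [ 0.594 -0.078]
stopper 0.24 [471.5, 153.0, 557.9, 243.1] [ 0.423 -0.195]
```

View pics/w5.png

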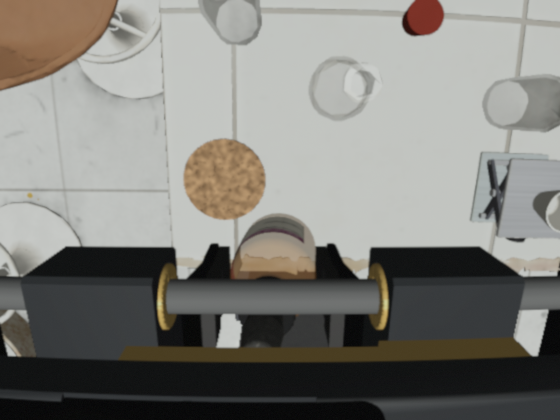

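The held bottle is upright, and the mat is clear at (225,179). The bottle's front base edge is at row 214.

```bash
python3 - <<'E'
from h import *
np.set_printoptions(precision=3,suppress=True)
c=eyes.camera("wrist")
print(at(c,276,214,.2),at(c,224.5,179,.005),at(c,424,17,.03))
for u in (315,316): print(at(c,u,255,.24))
E
```

```text
[0.451 0.061] [0.434 0.115] [ 0.597 -0.078]
[0.443 0.043]
[0.443 0.042]
```

```bash
python3 - <<'E'
from h import *
np.set_printoptions(precision=3,suppress=True)
out=[]
for n in ("side","wrist"):
    c=eyes.camera(n)
    for d in eyes.look_for("dropper_bottle",c)[:2]: print(n,d)
    if n=="side":
        u,v=proj(c,(.44,.063,.24));print("tcp",u,v,"base",proj(c,(.44,.063,.2)),"top",proj(c,(.44,.063,.31)))
        p=c["pixels"];u=int(u);v=int(v);a=p[v-75:v+75,u-70:u+70];out.append(cv2.resize(a,None,fx=2.8,fy=2.8,interpolation=2))
    else:
        a=p=c["pixels"][190:350,200:350];out.append(cv2.resize(a,(394,420),interpolation=2))
        for x in (-.004,-.008): print(x,proj(c,(.44+x+.021,.063,.2)))
cv2.imwrite("pics/d1.png",np.hstack(out)[:,:,::-1])
E
```

```text
side {'bbox': [329.8, 145.0, 359.6, 197.0], 'conf': 0.94}
tcp 340.8336164575727 169.87089624445784 base (np.float64(339.6112336912851), np.float64(192.07646447895885)) top (np.float64(343.11357885284826), np.float64(128.84170623905055))
wrist {'bbox': [231.2, 212.9, 316.9, 348.4], 'conf': 0.69}
-0.004 (np.float64(272.4964491026946), np.float64(204.46048689752513))
-0.008 (np.float64(272.4158321267913), np.float64(211.2349888308988))
```

View pics/d1.png

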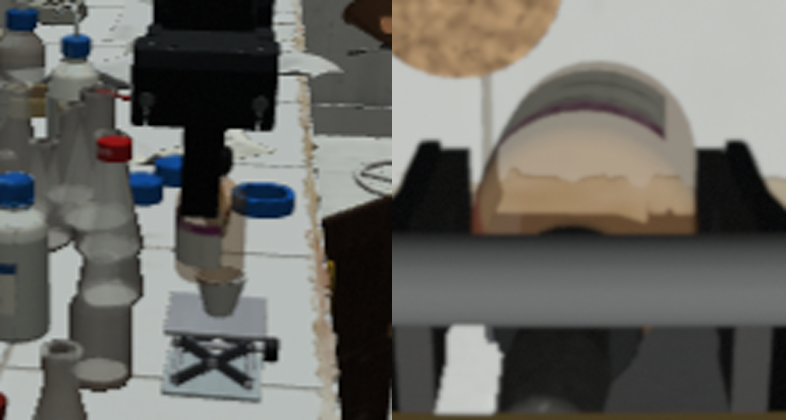

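Both views show the bottle upright but sitting about 8–9 mm to the -x side of the TCP. I'll allow for that when placing it.

Request:
{"name": "arm_command", "arguments": {"steps": [{"rot":[0,0,0],"slide":[0.0035,0.04,0],"grip":0.4},{"rot":[0,0,0],"slide":[0,0.012,-0.02],"grip":0.4},{"rot":[0,0,0],"slide":[0,0,-0.04],"grip":0.4},{"rot":[0,0,0],"slide":[0,0,-0.045],"grip":0.4},{"rot":[0,0,0],"slide":[0,0,-0.045],"grip":0.4},{"rot":[0,0,0],"slide":[0,0,-0.03],"grip":0.4},{"rot":[0,0,0],"slide":[0,0,-0.008],"grip":0.4},{"rot":[0,0,0],"slide":[0,0,0],"grip":0.4}]}}

```text
time: 17.15
ee_pos: [0.4433, 0.1152, 0.059]
eef_rot: [1.0, 0.006, 0.0, -0.0]
ft_force: [-0.3, 0.6, 0.4]
width: 0.0392
grip_force: 14.9
```

Request:
{"name": "arm_command", "arguments": {"steps": [{"rot":[0,0,0],"slide":[0,0,-0.003],"grip":0.4},{"rot":[0,0,0],"slide":[0,0,-0.002],"grip":0.4},{"rot":[0,0,0],"slide":[0,0,-0.001],"grip":0.4},{"rot":[0,0,0],"slide":[0,0,0],"grip":0.4},{"rot":[0,0,0],"slide":[0,0,0],"grip":0.4},{"rot":[0,0,0],"slide":[0,0,0],"grip":0.4},{"rot":[0,0,0],"slide":[0,0,0],"grip":0.4},{"rot":[0,0,0],"slide":[0,0,0],"grip":0.4}]}}

```text
time: 18.15
ee_pos: [0.4431, 0.1151, 0.0526]
eef_rot: [1.0, 0.006, 0.0, 0.0]
ft_force: [-1.0, 1.0, -0.1]
width: 0.039
grip_force: 14.8
```

Request:
{"name": "arm_command", "arguments": {"steps": [{"rot":[0,0,0],"slide":[0,0,-0.001],"grip":0.4},{"rot":[0,0,0],"slide":[0,0,0],"grip":0.5},{"rot":[0,0,0],"slide":[0,0,0],"grip":0.7},{"rot":[0,0,0],"slide":[0,0,0],"grip":1},{"rot":[0,0,0],"slide":[0,0,0],"grip":1},{"rot":[0,0,0],"slide":[0,0,0.03],"grip":1},{"rot":[0,0,0],"slide":[0,0,0.045],"grip":1},{"rot":[0,0,0],"slide":[0,0,0.045],"grip":1}]}}

```text
time: 19.15
ee_pos: [0.4428, 0.1151, 0.1729]
eef_rot: [1.0, 0.006, -0.0, -0.0]
ft_force: [1.0, -0.6, -0.1]
width: 0.0859
grip_force: 0.0
```

Request:
{"name": "arm_command", "arguments": {"steps": [{"rot":[0,0,0],"slide":[0,0,0.045],"grip":1},{"rot":[0,0,0],"slide":[0,-0.04,0.03],"grip":1},{"rot":[0,0,0],"slide":[0,-0.045,0],"grip":1},{"rot":[0,0,0],"slide":[0,-0.045,0],"grip":1},{"rot":[0,0,0],"slide":[0,-0.03,0],"grip":1},{"rot":[0,0,0],"slide":[0,0,0],"grip":1},{"rot":[0,0,0],"slide":[0,0,0],"grip":1},{"rot":[0,0,0],"slide":[0,0,0],"grip":1}]}}

```text
time: 20.15
ee_pos: [0.4431, -0.0438, 0.2466]
eef_rot: [1.0, 0.007, 0.0, 0.0]
ft_force: [0.7, -0.5, -1.0]
width: 0.0868
grip_force: 0.0
```

```bash
python3 - <<'E'
from h import *
np.set_printoptions(precision=3,suppress=True)
s=sensors.read_state();print(s["ee_pos"],s["joint_positions"])
out=[]
for n in ("top","wrist","side"):
    c=eyes.camera(n);p=c["pixels"]
    for k,z in [("dropper_bottle",.05),("cork_mat",.005),("crucible",.077),("reagent_bottle",.07)]:
      for d in eyes.look_for(k,c)[:1]:
        b=d["bbox"];print(n,k,round(d["conf"],2),np.round(b),at(c,(b[0]+b[2])/2,(b[1]+b[3])/2,z))
    u,v=map(int,proj(c,(.434,.115,.03)))
    u=max(u,45);v=max(v,45);out.append(cv2.resize(p[v-45:v+45,u-45:u+45],(266,266),interpolation=2)); print(n,u,v)
    if n=="top": u,v=map(int,proj(c,(.428,-.205,.06)));out.append(cv2.resize(p[v-45:v+45,u-45:u+45],(266,266),interpolation=2)); print(n,u,v)
cv2.imwrite("pics/d2.png",np.vstack([np.hstack(out[:2]),np.hstack(out[2:])])[:,:,::-1])
E
```

```text
[ 0.443 -0.044  0.247] [ 0.509 -0.06  -0.487  1.846 -0.029  1.348 -1.528]
top dropper_bottle 0.34 [389. 248. 417. 270.] [ 0.445 -0.542]
top crucible 0.7 [265. 262. 284. 282.] [ 0.421 -0.205]
top reagent_bottle 0.94 [289. 188. 310. 215.] [ 0.6   -0.275]
top 154 268
top 273 268
wrist dropper_bottle 0.59 [ 76. 161. 146. 211.] [0.438 0.113]
wrist cork_mat 0.61 [ 89. 143. 167. 219.] [0.435 0.114]
wrist crucible 0.65 [424. 191. 476. 235.] [ 0.423 -0.21 ]
wrist reagent_bottle 0.82 [471.   0. 560.  52.] [ 0.588 -0.252]
wrist 117 186
side dropper_bottle 0.86 [321. 251. 350. 307.] [0.438 0.099]
side cork_mat 0.65 [313. 294. 366. 326.] [0.428 0.126]
side crucible 0.62 [338. 187. 357. 205.] [ 0.43  -0.221]
side 336 293
```

View pics/d2.png

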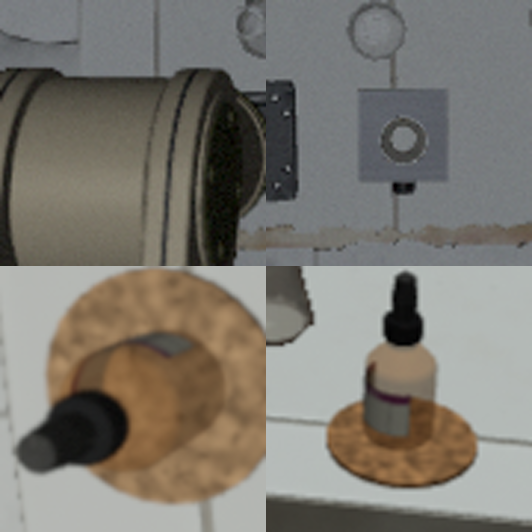

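The crucible is upright and standing inside the jack plate. The dropper is upright on the mat but may be a little off centre. I'll move the arm towards the reagent bottle and then measure both.

Request:
{"name": "arm_command", "arguments": {"steps": [{"rot":[0,0,0],"slide":[0.02,-0.03,0],"grip":1},{"rot":[0,0,0],"slide":[0.025,-0.04,0],"grip":1},{"rot":[0,0,0],"slide":[0.025,-0.04,0],"grip":1},{"rot":[0,0,0],"slide":[0.025,-0.04,0],"grip":1},{"rot":[0,0,0],"slide":[0.02,-0.04,0],"grip":1},{"rot":[0,0,0],"slide":[0.01,-0.03,0],"grip":1},{"rot":[0,0,0],"slide":[0,-0.01,0],"grip":1},{"rot":[0,0,0],"slide":[0,0,0],"grip":1}]}}

```text
time: 21.9
ee_pos: [0.5678, -0.275, 0.2463]
eef_rot: [1.0, 0.005, -0.0, -0.0]
ft_force: [-0.2, 0.4, -1.3]
width: 0.0875
grip_force: 0.0
```

```bash
cat >> h.py <<'E'
def circ(im,c,x,y,z,r,col,s,o):
    p=np.array([proj(c,(x+r*np.cos(a),y+r*np.sin(a),z)) for a in np.linspace(0,6.283,60)])
    cv2.polylines(im,[np.int32(np.round((p-o+.5)*s*16))],False,col,1,cv2.LINE_AA,4)
def crop(c,ctr,h,size,draw):
    u,v=proj(c,ctr);u,v=int(np.clip(u,h,559-h)),int(np.clip(v,h,419-h));s=size/(2*h)
    im=np.ascontiguousarray(cv2.resize(c["pixels"][v-h:v+h,u-h:u+h],(size,size),interpolation=2))
    for x,y,z,r,col in draw: circ(im,c,x,y,z,r,col,s,np.array([u-h,v-h]))
    return im
E
python3 - <<'E'
from h import *
np.set_printoptions(precision=3,suppress=True)
s=sensors.read_state();print(s["ee_pos"])
R,G,B=(255,0,0),(0,255,0),(0,0,255)
t=eyes.camera("top");sd=eyes.camera("side");w=eyes.camera("wrist")
D=[(.4345,.115,.005,.045,R),(.4345,.115,.005,.021,G),(.4345,.115,.065,.021,G)]
J=[(.428,-.205,.094,.0205,G),(.428,-.205,.06,.012,R)]
P=[(.605,-.274,.144,.0175,G)]
im=np.vstack([np.hstack([crop(t,(.43,.115,0),24,300,D),crop(sd,(.43,.115,0),40,300,D)]),np.hstack([crop(t,(.428,-.205,.06),24,300,J),crop(sd,(.428,-.205,.08),32,300,J)])])
cv2.imwrite("pics/o1.png",im[:,:,::-1])
for k,z in [("reagent_bottle",.144)]:
  for c in (t,w):
    for d in eyes.look_for(k,c)[:1]: print(d, )
p=w["pixels"].astype(int);m=((p[:,:,2]-p[:,:,0])>60).astype(np.uint8)
n,l,st,ce=cv2.connectedComponentsWithStats(m)
for i in range(1,n):
    if st[i,4]>300: print(st[i],at(w,st[i,0]+st[i,2]/2,st[i,1]+st[i,3]/2,.144))
p=t["pixels"].astype(int);m=((p[:,:,2]-p[:,:,0])>50).astype(np.uint8)
n,l,st,ce=cv2.connectedComponentsWithStats(m)
for i in range(1,n):
    if st[i,4]>60: print("top",st[i],at(t,*ce[i],.144))
E
```

```text
[ 0.568 -0.275  0.246]
{'bbox': [237.0, 108.0, 309.4, 184.8], 'conf': 0.83}
[ 250  129   47   48 1750] [ 0.608 -0.274]
top [481 184  14  13 127] [ 0.612 -0.73 ]
top [429 219  19  18 257] [ 0.522 -0.603]
top [456 232  18  18 260] [ 0.49  -0.666]
top [424 266  26  26 239] [ 0.401 -0.593]
```

View pics/o1.png

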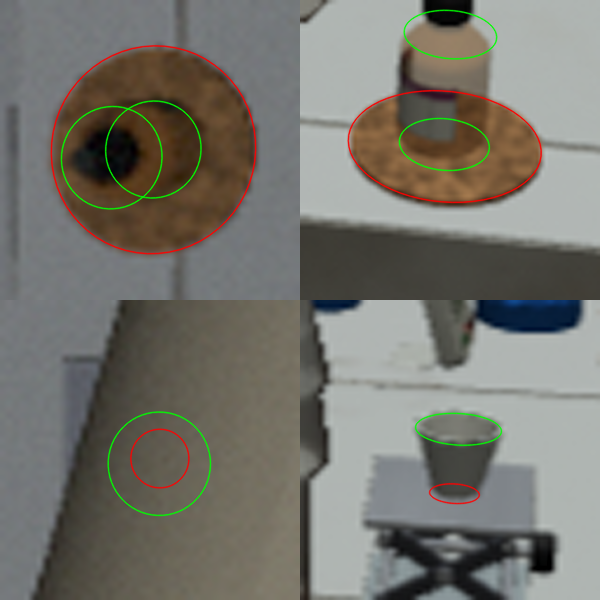

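The overlay shows the mat estimate fits and the crucible fits in the side view. I'll check the dropper bulb and the crucible numerically.

```bash
python3 - <<'E'
from h import *
np.set_printoptions(precision=3,suppress=True)
t=eyes.camera("top");sd=eyes.camera("side")
print("cruc rim",at(t,274.7,270.9,.094),"plate",at(t,274.2,268.8,.06))
for n,c,h in (("top",t,12),("side",sd,30)):
    q=proj(c,(.4345,.115,.11));print(n,"exp bulb top",q,"z.08",proj(c,(.4345,.115,.08)))
    u,v=map(int,q);u0,v0=u-h,v-h;p=c["pixels"][v0:v+h,u0:u+h].max(2);m=(p<(45 if n=="top" else 60)).astype(np.uint8)
    k,l,st,ce=cv2.connectedComponentsWithStats(m)
    for i in range(1,k):
        if st[i,4]>8: print(st[i]+[u0,v0,0,0,0],ce[i]+[u0,v0])
E
```

```text
cruc rim [ 0.425 -0.207] plate [ 0.428 -0.206]
top exp bulb top (np.float64(144.79274443966236), np.float64(269.7120047973533)) z.08 (np.float64(148.51073898389777), np.float64(268.98378952940277))
[145 264  10   9  68] [149.897 268.25 ]
side exp bulb top (np.float64(338.7418720979674), np.float64(253.40497589010417)) z.08 (np.float64(337.87655228536204), np.float64(268.8735723777406))
[308 223   9  10  26] [312.923 228.962]
[332 223  27   9  95] [344.705 226.547]
[331 251  13  24 223] [337.197 264.085]
```

Request:
{"name": "arm_command", "arguments": {"newtons": 30, "steps": [{"rot":[0,0,0],"slide":[0.025,0.001,0],"grip":1},{"rot":[0,0,0],"slide":[0.013,0,0],"grip":1},{"rot":[0,0,0],"slide":[0,0,-0.03],"grip":1},{"rot":[0,0,0],"slide":[0,0,-0.04],"grip":1},{"rot":[0,0,0],"slide":[0,0,-0.03],"grip":1},{"rot":[0,0,0],"slide":[0,0,-0.014],"grip":1},{"rot":[0,0,0],"slide":[0,0,-0.005],"grip":1},{"rot":[0,0,0],"slide":[0,0,0],"grip":1}]}}

```text
time: 23.25
ee_pos: [0.6065, -0.2741, 0.1285]
eef_rot: [1.0, 0.006, 0.001, 0.0]
ft_force: [1.1, -0.2, 0.3]
width: 0.087
grip_force: 0.0
```

Request:
{"name": "arm_command", "arguments": {"newtons": 30, "steps": [{"rot":[0,0,0],"slide":[0,0,0],"grip":0.6},{"rot":[0,0,0],"slide":[0,0,0],"grip":0.5},{"rot":[0,0,0],"slide":[0,0,0],"grip":0.4},{"rot":[0,0,0],"slide":[0,0,0],"grip":0.35},{"rot":[0,0,0],"slide":[0,0,0],"grip":0.3},{"rot":[0,0,0],"slide":[0,0,0],"grip":0.3},{"rot":[0,0,0],"slide":[0,0,0],"grip":0.3},{"rot":[0,0,0],"slide":[0,0,0],"grip":0.3}]}}

```text
time: 24.25
ee_pos: [0.6061, -0.2739, 0.1276]
eef_rot: [1.0, 0.006, -0.0, 0.0]
ft_force: [0.0, -1.1, -1.2]
width: 0.0342
grip_force: 30.0
```

Request:
{"name": "arm_command", "arguments": {"steps": [{"rot":[0,0,0],"slide":[0,0,0.01],"grip":0.3},{"rot":[0,0,0],"slide":[0,0,0.03],"grip":0.3},{"rot":[0,0,0],"slide":[0,0,0.04],"grip":0.3},{"rot":[0,0,0],"slide":[0,0,0.04],"grip":0.3},{"rot":[0,0,0],"slide":[0,0,0.04],"grip":0.3},{"rot":[0,0,0],"slide":[0,0,0.02],"grip":0.3},{"rot":[0,0,0],"slide":[0,0,0],"grip":0.3},{"rot":[0,0,0],"slide":[0,0,0],"grip":0.3}]}}

```text
time: 25.25
ee_pos: [0.6056, -0.2738, 0.3063]
eef_rot: [1.0, 0.006, -0.001, -0.0]
ft_force: [0.0, -0.4, -3.1]
width: 0.0341
grip_force: 30.0
```

Request:
{"name": "arm_command", "arguments": {"steps": [{"rot":[0,0,0],"slide":[-0.015,0.02,0],"grip":0.3},{"rot":[0,0,0],"slide":[-0.025,0.034,0],"grip":0.3},{"rot":[0,0,0],"slide":[-0.03,0.04,0],"grip":0.3},{"rot":[0,0,0],"slide":[-0.03,0.04,0],"grip":0.3},{"rot":[0,0,0],"slide":[-0.03,0.04,0],"grip":0.3},{"rot":[0,0,0],"slide":[-0.025,0.03,0],"grip":0.3},{"rot":[0,0,0],"slide":[-0.015,0.019,0],"grip":0.3},{"rot":[0,0,0],"slide":[-0.005,0.006,0],"grip":0.3}]}}

```text
time: 26.25
ee_pos: [0.4301, -0.0441, 0.3069]
eef_rot: [1.0, 0.006, -0.0, 0.0]
ft_force: [-0.1, -0.2, -2.6]
width: 0.0345
grip_force: 30.0
```

Request:
{"name": "arm_command", "arguments": {"steps": [{"rot":[0,0,0],"slide":[0,0,0],"grip":0.3},{"rot":[0,0,0],"slide":[0,0,-0.03],"grip":0.3},{"rot":[0,0,0],"slide":[0,0,-0.04],"grip":0.3},{"rot":[0,0,0],"slide":[0,0,-0.04],"grip":0.3},{"rot":[0,0,0],"slide":[0,0,-0.03],"grip":0.3},{"rot":[0,0,0],"slide":[0,0,-0.01],"grip":0.3},{"rot":[0,0,0],"slide":[0,0,0],"grip":0.3},{"rot":[0,0,0],"slide":[0,0,0],"grip":0.3}]}}

```text
time: 27.25
ee_pos: [0.432, -0.0452, 0.1587]
eef_rot: [1.0, 0.006, 0.001, 0.0]
ft_force: [-0.1, 0.2, -2.7]
width: 0.034
grip_force: 30.0
```

```bash
python3 - <<'E'
from h import *
np.set_printoptions(precision=3,suppress=True)
s=sensors.read_state();x,y,z=s["ee_pos"];print(x,y,z,s["ft_force"])
R,G,B=(255,0,0),(0,255,0),(0,0,255)
sd=eyes.camera("side");w=eyes.camera("wrist")
b=z-.1276
P=[(x,y,b,.03,G),(x,y,b+.144,.0175,G),(x,y,b+.09,.03,G)]
D=[(.4345,.115,.005,.021,G),(.4345,.115,.065,.021,G),(.4345,.115,.005,.045,R),(.4365,.110,.005,.021,B),(.4365,.110,.065,.021,B)]
cv2.imwrite("pics/o2.png",np.hstack([crop(sd,(x,y,.07),60,390,P),crop(w,(.43,.115,.03),60,390,D)])[:,:,::-1])
E
```

```text
0.4319698367167487 -0.04515211734075213 0.15873762915668493 [-0.055  0.236 -2.679]
```

View pics/o2.png

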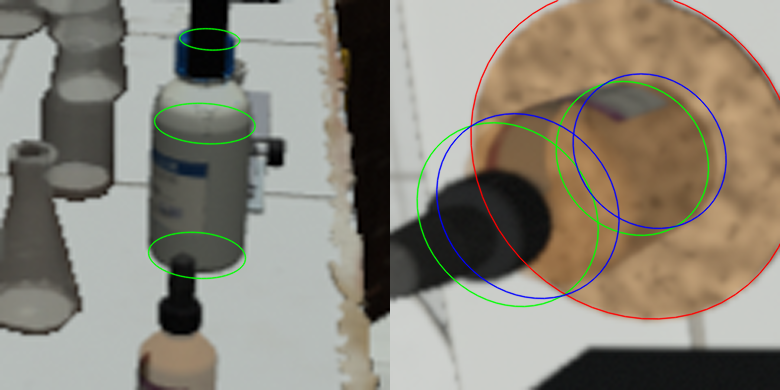

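The reagent bottle hangs upright over its spot (the side overlay fits), and the dropper looks within a few mm of the mat centre. Now lowering the reagent bottle.

Request:
{"name": "arm_command", "arguments": {"steps": [{"rot":[0,0,0],"slide":[-0.001,0,-0.018],"grip":0.3},{"rot":[0,0,0],"slide":[0,0,-0.008],"grip":0.3},{"rot":[0,0,0],"slide":[0,0,-0.003],"grip":0.3},{"rot":[0,0,0],"slide":[0,0,-0.0015],"grip":0.3},{"rot":[0,0,0],"slide":[0,0,0],"grip":0.3},{"rot":[0,0,0],"slide":[0,0,0],"grip":0.3},{"rot":[0,0,0],"slide":[0,0,0],"grip":0.3},{"rot":[0,0,0],"slide":[0,0,0],"grip":0.3}]}}

```text
time: 28.35
ee_pos: [0.4304, -0.0449, 0.1274]
eef_rot: [1.0, 0.006, 0.0, 0.0]
ft_force: [0.4, 0.5, 1.4]
width: 0.0341
grip_force: 30.0
```

Request:
{"name": "arm_command", "arguments": {"steps": [{"rot":[0,0,0],"slide":[0,0,0],"grip":0.4},{"rot":[0,0,0],"slide":[0,0,0],"grip":0.6},{"rot":[0,0,0],"slide":[0,0,0],"grip":0.8},{"rot":[0,0,0],"slide":[0,0,0],"grip":1},{"rot":[0,0,0],"slide":[0,0,0],"grip":1},{"rot":[0,0,0],"slide":[0,0,0.03],"grip":1},{"rot":[0,0,0],"slide":[0,0,0.04],"grip":1},{"rot":[0,0,0],"slide":[0,0,0.04],"grip":1}]}}

```text
time: 29.35
ee_pos: [0.4299, -0.0449, 0.2383]
eef_rot: [1.0, 0.006, -0.0, 0.0]
ft_force: [1.0, -0.9, -0.1]
width: 0.0859
grip_force: 0.0
```

Request:
{"name": "arm_command", "arguments": {"steps": [{"rot":[0,0,0],"slide":[0,0.02,0.02],"grip":1},{"rot":[0,0,0],"slide":[-0.01,0.035,0],"grip":1},{"rot":[0,0,0],"slide":[-0.01,0.04,0],"grip":1},{"rot":[0,0,0],"slide":[-0.01,0.035,0],"grip":1},{"rot":[0,0,0],"slide":[-0.01,0.03,0],"grip":1},{"rot":[0,0,0],"slide":[0,0,0],"grip":1},{"rot":[0,0,0],"slide":[0,0,0],"grip":1},{"rot":[0,0,0],"slide":[0,0,0],"grip":1}]}}

```text
time: 30.35
ee_pos: [0.3903, 0.1142, 0.257]
eef_rot: [1.0, 0.005, -0.0, 0.0]
ft_force: [0.3, 0.5, 0.2]
width: 0.0872
grip_force: 0.0
```

```bash
python3 - <<'E'
from h import *
np.set_printoptions(precision=3,suppress=True)
s=sensors.read_state();x,y,z=s["ee_pos"];print(x,y,z,s["joint_positions"])
R,G,B=(255,0,0),(0,255,0),(0,0,255)
sd=eyes.camera("side");w=eyes.camera("wrist");print(np.array(w["pose"])[:3,3])
P=[(.431,-.045,0,.03,G),(.431,-.045,.144,.0175,G),(.431,-.045,.09,.03,G)]
D=[(.4345,.115,.005,.021,G),(.4345,.115,.065,.021,G),(.4345,.115,.005,.045,R),(.4345,.115,.11,.005,B)]
cv2.imwrite("pics/o3.png",np.hstack([crop(sd,(.43,.03,.05),70,390,P+D),crop(w,(.43,.115,.03),70,390,P+D)])[:,:,::-1])
E
```

```text
0.39031501203494884 0.11416150571544488 0.2569600750949996 [ 0.378 -0.173 -0.677  1.9   -0.11   1.378 -1.832]
[0.462 0.115 0.419]
```

View pics/o3.png

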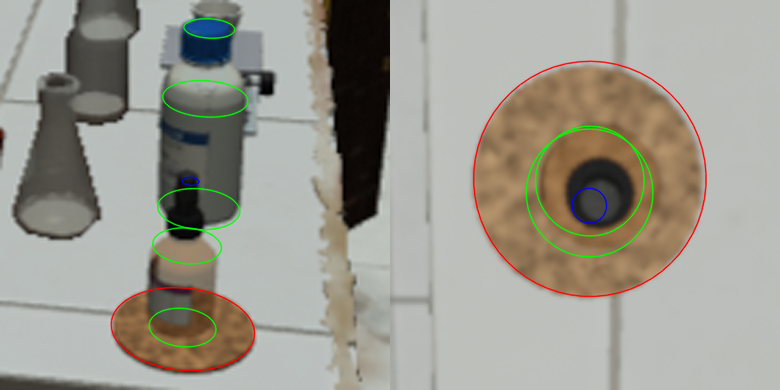

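The reagent bottle stands on its spot, and the dropper is upright about 4 mm from the mat centre, which is fine. For the stopper I'll turn the gripper 102° so its body fits between the bottles, and travel over to it.

Request:
{"name": "arm_command", "arguments": {"steps": [{"rot":[0,0,6],"slide":[0.016,-0.014,0],"grip":1},{"rot":[0,0,8],"slide":[0.016,-0.015,0],"grip":1},{"rot":[0,0,8],"slide":[0.016,-0.015,0],"grip":1},{"rot":[0,0,8],"slide":[0.016,-0.015,0],"grip":1},{"rot":[0,0,8],"slide":[0.016,-0.015,0],"grip":1},{"rot":[0,0,8],"slide":[0.016,-0.015,0],"grip":1},{"rot":[0,0,8],"slide":[0.016,-0.015,0],"grip":1},{"rot":[0,0,8],"slide":[0.016,-0.015,0],"grip":1}]}}

```text
time: 31.45
ee_pos: [0.5186, -0.0051, 0.2568]
eef_rot: [0.853, 0.521, -0.0, -0.0]
ft_force: [0.1, 0.3, 0.7]
width: 0.0872
grip_force: 0.0
```

Request:
{"name": "arm_command", "arguments": {"steps": [{"rot":[0,0,8],"slide":[0.016,-0.015,0],"grip":1},{"rot":[0,0,8],"slide":[0.016,-0.015,0],"grip":1},{"rot":[0,0,8],"slide":[0.016,-0.015,0],"grip":1},{"rot":[0,0,8],"slide":[0.016,-0.015,0],"grip":1},{"rot":[0,0,8],"slide":[0.016,-0.015,0],"grip":1},{"rot":[0,0,0],"slide":[0,0,0],"grip":1},{"rot":[0,0,0],"slide":[0,0,0],"grip":1},{"rot":[0,0,0],"slide":[0,0,0],"grip":1}]}}

```text
time: 32.45
ee_pos: [0.5977, -0.0782, 0.2573]
eef_rot: [0.625, 0.78, 0.0, 0.0]
ft_force: [0.8, -0.3, -0.8]
width: 0.087
grip_force: 0.0
```

```bash
python3 - <<'E'
from h import *
np.set_printoptions(precision=3,suppress=True)
from scipy.spatial.transform import Rotation as R
s=sensors.read_state();print(s["ee_pos"],R.from_quat(s["eef_rot"]).as_matrix()[:,1],s["joint_positions"])
w=eyes.camera("wrist");p=w["pixels"].astype(int)
m=((p[:,:,0]-p[:,:,1])>50).astype(np.uint8)
n,l,st,ce=cv2.connectedComponentsWithStats(m)
for i in range(1,n):
    if st[i,4]>200: print(st[i],at(w,*ce[i],.03),at(w,*ce[i],.02))
save(w,"w6")
E
```

```text
[ 0.598 -0.078  0.257] [0.976 0.218 0.   ] [ 0.494  0.317 -0.555  1.447  0.167  1.424  0.156]
[258 163  31  31 760] [ 0.599 -0.079] [ 0.599 -0.081]
```

View pics/w6.png

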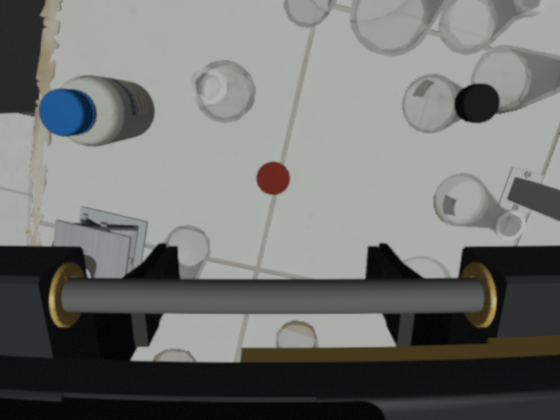

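The stopper is centred at (273,178), which is (0.599,-0.079). It is directly under the gripper with clear space around it. Descending and gripping.

Request:
{"name": "arm_command", "arguments": {"newtons": 12, "steps": [{"rot":[0,0,0],"slide":[0.001,-0.001,-0.03],"grip":1},{"rot":[0,0,0],"slide":[0,0,-0.045],"grip":1},{"rot":[0,0,0],"slide":[0,0,-0.045],"grip":1},{"rot":[0,0,0],"slide":[0,0,-0.045],"grip":1},{"rot":[0,0,0],"slide":[0,0,-0.045],"grip":1},{"rot":[0,0,0],"slide":[0,0,-0.028],"grip":1},{"rot":[0,0,0],"slide":[0,0,-0.01],"grip":1},{"rot":[0,0,0],"slide":[0,0,0],"grip":1}]}}

```text
time: 33.5
ee_pos: [0.5991, -0.0797, 0.0094]
eef_rot: [0.625, 0.781, 0.0, 0.0]
ft_force: [0.2, -0.2, -0.0]
width: 0.0868
grip_force: 0.0
```

Request:
{"name": "arm_command", "arguments": {"newtons": 12, "steps": [{"rot":[0,0,0],"slide":[0,0,0],"grip":0.6},{"rot":[0,0,0],"slide":[0,0,0],"grip":0.45},{"rot":[0,0,0],"slide":[0,0,0],"grip":0.35},{"rot":[0,0,0],"slide":[0,0,0],"grip":0.3},{"rot":[0,0,0],"slide":[0,0,0],"grip":0.3},{"rot":[0,0,0],"slide":[0,0,0],"grip":0.3},{"rot":[0,0,0],"slide":[0,0,0],"grip":0.3},{"rot":[0,0,0],"slide":[0,0,0],"grip":0.3}]}}

```text
time: 34.5
ee_pos: [0.5991, -0.0799, 0.0091]
eef_rot: [0.625, 0.781, 0.0, -0.0]
ft_force: [-0.7, -0.5, -0.0]
width: 0.0335
grip_force: 12.0
```

Request:
{"name": "arm_command", "arguments": {"steps": [{"rot":[0,0,0],"slide":[0,0,0.01],"grip":0.3},{"rot":[0,0,0],"slide":[0,0,0.03],"grip":0.3},{"rot":[0,0,0],"slide":[0,0,0.045],"grip":0.3},{"rot":[0,0,0],"slide":[0,0,0.045],"grip":0.3},{"rot":[0,0,0],"slide":[0,0,0.045],"grip":0.3},{"rot":[0,0,0],"slide":[0,0,0.045],"grip":0.3},{"rot":[0,0,0],"slide":[0,0,0.02],"grip":0.3},{"rot":[0,0,0],"slide":[0,0,0],"grip":0.3}]}}

```text
time: 35.5
ee_pos: [0.5998, -0.0798, 0.2512]
eef_rot: [0.625, 0.781, 0.001, 0.002]
ft_force: [0.2, -0.3, -1.0]
width: 0.034
grip_force: 12.0
```

Request:
{"name": "arm_command", "arguments": {"steps": [{"rot":[0,0,0],"slide":[-0.02,0.014,0],"grip":0.3},{"rot":[0,0,0],"slide":[-0.035,0.024,0],"grip":0.3},{"rot":[0,0,0],"slide":[-0.04,0.027,0],"grip":0.3},{"rot":[0,0,0],"slide":[-0.037,0.025,0],"grip":0.3},{"rot":[0,0,0],"slide":[-0.025,0.017,0],"grip":0.3},{"rot":[0,0,0],"slide":[-0.01,0.007,0],"grip":0.3},{"rot":[0,0,0],"slide":[0,0,0],"grip":0.3},{"rot":[0,0,0],"slide":[0,0,0],"grip":0.3}]}}

```text
time: 36.5
ee_pos: [0.4327, 0.0333, 0.2488]
eef_rot: [0.625, 0.78, 0.0, -0.0]
ft_force: [0.2, -0.3, -0.1]
width: 0.0337
grip_force: 12.0
```

```bash
python3 - <<'E'
from h import *
np.set_printoptions(precision=3,suppress=True)
s=sensors.read_state();x,y,z=s["ee_pos"];print(x,y,z,s["joint_positions"],s["width"])
w=eyes.camera("wrist");sd=eyes.camera("side");G=(0,255,0)
b=z-.009
cv2.imwrite("pics/o4.png",np.hstack([cv2.resize(w["pixels"],(400,300)),crop(sd,(x,y,z-.05),60,300,[(x,y,b+.03,.018,G)])])[:,:,::-1])
E
```

```text
0.43266106935159027 0.03331332873805804 0.24876393110304876 [ 0.513 -0.089 -0.645  1.86  -0.055  1.354  0.102] 0.033703631596247306
```

View pics/o4.png

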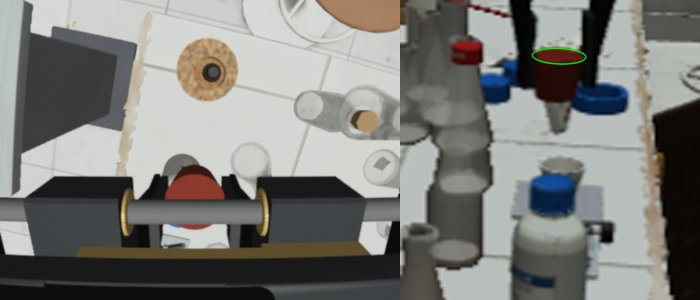

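The stopper is held upright and fits the overlay. Descending in stages while watching the force.

Request:
{"name": "arm_command", "arguments": {"steps": [{"rot":[0,0,0],"slide":[0,0,-0.03],"grip":0.3},{"rot":[0,0,0],"slide":[0,0,-0.04],"grip":0.3},{"rot":[0,0,0],"slide":[0,0,-0.04],"grip":0.3},{"rot":[0,0,0],"slide":[0,0,-0.03],"grip":0.3},{"rot":[0,0,0],"slide":[0,0,-0.02],"grip":0.3},{"rot":[0,0,0],"slide":[0,0,-0.01],"grip":0.3},{"rot":[0,0,0],"slide":[0,0,0],"grip":0.3},{"rot":[0,0,0],"slide":[0,0,0],"grip":0.3}]}}

```text
time: 37.6
ee_pos: [0.4327, 0.0341, 0.0798]
eef_rot: [0.625, 0.781, 0.0, 0.0]
ft_force: [-0.5, -0.4, -0.3]
width: 0.034
grip_force: 12.0
```

```bash
python3 - <<'E'
from h import *
w=eyes.camera("wrist");sd=eyes.camera("side");t=eyes.camera("top")
s=sensors.read_state();print(s["ee_pos"],s["ft_force"])
cv2.imwrite("pics/o5.png",np.hstack([cv2.resize(w["pixels"],(400,300)),crop(sd,(.43,.03,.1),70,400,[])[:300]])[:,:,::-1])
E
```

```text
[0.43256913 0.03403304 0.07972781] [-0.86321011 -0.09732951 -0.64249802]
```

View pics/o5.png

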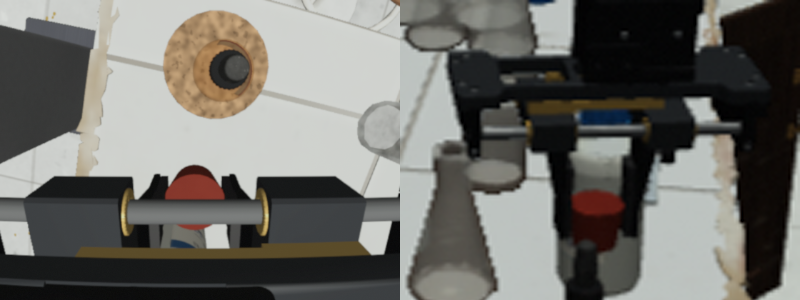

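The view from behind the dropper shows the gripper's +x end passing in front of flask (450,150). Another 4° of turn gives more clearance, then I'll lower.

Request:
{"name": "arm_command", "arguments": {"steps": [{"rot":[0,0,4],"slide":[0,0,0],"grip":0.3},{"rot":[0,0,0],"slide":[0,0,-0.01],"grip":0.3},{"rot":[0,0,0],"slide":[0,0,-0.01],"grip":0.3},{"rot":[0,0,0],"slide":[0,0,-0.005],"grip":0.3},{"rot":[0,0,0],"slide":[0,0,-0.005],"grip":0.3},{"rot":[0,0,0],"slide":[0,0,0],"grip":0.3},{"rot":[0,0,0],"slide":[0,0,0],"grip":0.3},{"rot":[0,0,0],"slide":[0,0,0],"grip":0.3}]}}

```text
time: 38.75
ee_pos: [0.4323, 0.034, 0.0493]
eef_rot: [0.597, 0.802, 0.0, 0.0]
ft_force: [-0.2, 0.6, 0.0]
width: 0.0341
grip_force: 12.0
```

Request:
{"name": "arm_command", "arguments": {"steps": [{"rot":[0,0,0],"slide":[0,0,-0.008],"grip":0.3},{"rot":[0,0,0],"slide":[0,0,-0.008],"grip":0.3},{"rot":[0,0,0],"slide":[0,0,-0.008],"grip":0.3},{"rot":[0,0,0],"slide":[0,0,-0.008],"grip":0.3},{"rot":[0,0,0],"slide":[0,0,-0.006],"grip":0.3},{"rot":[0,0,0],"slide":[0,0,0],"grip":0.3},{"rot":[0,0,0],"slide":[0,0,0],"grip":0.3},{"rot":[0,0,0],"slide":[0,0,0],"grip":0.3}]}}

```text
time: 39.75
ee_pos: [0.4323, 0.0341, 0.0113]
eef_rot: [0.597, 0.802, 0.0, 0.0]
ft_force: [0.0, -0.6, -0.1]
width: 0.034
grip_force: 12.0
```

Request:
{"name": "arm_command", "arguments": {"steps": [{"rot":[0,0,0],"slide":[0,0,-0.002],"grip":0.3},{"rot":[0,0,0],"slide":[0,0,0],"grip":0.3},{"rot":[0,0,0],"slide":[0,0,0],"grip":0.4},{"rot":[0,0,0],"slide":[0,0,0],"grip":0.55},{"rot":[0,0,0],"slide":[0,0,0],"grip":0.65},{"rot":[0,0,0],"slide":[0,0,0],"grip":0.65},{"rot":[0,0,0],"slide":[0,0,0],"grip":0.65},{"rot":[0,0,0],"slide":[0,0,0.005],"grip":0.65}]}}

```text
time: 40.75
ee_pos: [0.4318, 0.0341, 0.014]
eef_rot: [0.597, 0.802, -0.0, -0.0]
ft_force: [0.5, 0.2, 0.3]
width: 0.0564
grip_force: 0.0
```

Request:
{"name": "arm_command", "arguments": {"steps": [{"rot":[0,0,0],"slide":[0,0,0.02],"grip":0.65},{"rot":[0,0,0],"slide":[0,0,0.035],"grip":0.65},{"rot":[0,0,0],"slide":[0,0,0.04],"grip":0.65},{"rot":[0,0,0],"slide":[0,0,0.045],"grip":0.65},{"rot":[0,0,0],"slide":[0,0,0.045],"grip":0.65},{"rot":[0,0,0],"slide":[0,0,0.045],"grip":0.65},{"rot":[0,0,0],"slide":[0,0,0.02],"grip":0.65},{"rot":[0,0,0],"slide":[0,-0.02,0],"grip":0.65}]}}

```text
time: 41.75
ee_pos: [0.4328, 0.0152, 0.2663]
eef_rot: [0.596, 0.803, 0.001, 0.002]
ft_force: [-0.3, -0.8, -0.0]
width: 0.0565
grip_force: 0.0
```

Request:
{"name": "arm_command", "arguments": {"steps": [{"rot":[0,0,0],"slide":[0,-0.03,0],"grip":0.65},{"rot":[0,0,0],"slide":[0,-0.045,0],"grip":0.65},{"rot":[0,0,0],"slide":[0,-0.045,0],"grip":0.65},{"rot":[0,0,0],"slide":[0,-0.045,0],"grip":0.65},{"rot":[0,0,0],"slide":[0,-0.045,0],"grip":0.65},{"rot":[0,0,0],"slide":[0,-0.045,0],"grip":0.65},{"rot":[0,0,0],"slide":[0,-0.045,0],"grip":0.65},{"rot":[0,0,0],"slide":[0,-0.03,0],"grip":0.65}]}}

```text
time: 42.75
ee_pos: [0.4315, -0.318, 0.2642]
eef_rot: [0.598, 0.802, -0.0, -0.0]
ft_force: [0.8, 0.3, -0.7]
width: 0.0564
grip_force: 0.0
```

```bash
python3 - <<'E'
from h import *
s=sensors.read_state();print(s["time"],s["ee_pos"])
t=eyes.camera("top");sd=eyes.camera("side");R,G=(255,0,0),(0,255,0)
D=[(.428,-.205,.094,.0205,G),(.431,-.045,.144,.0175,G),(.4325,.035,.03,.018,G),(.4345,.115,.065,.021,G),(.4345,.115,.005,.045,R)]
cv2.imwrite("pics/o6.png",np.hstack([crop(t,(.43,-.04,.05),72,400,D),crop(sd,(.43,-.02,.05),80,400,D)])[:,:,::-1])
E
```

```text
42.75 [ 0.43146277 -0.31796733  0.2641879 ]
```

View pics/o6.png

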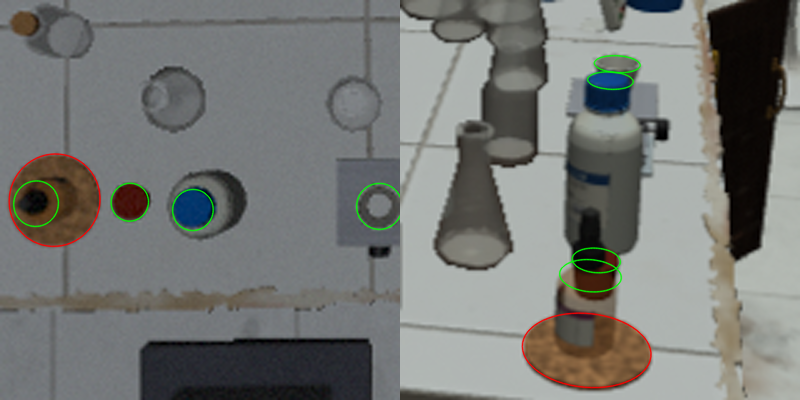

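The final overlays show all four items upright and within a few mm of target. In the top view the crucible is at (378,207), the cap at (193,209), the stopper at (130,202) and the dropper at (40,200) on its mat. The row is straight, so I'm handing in.

```bash
python3 -c "
from h import *
print(order.close_job())"
```

```text
the job is handed in; nothing more can be done
None
```

The row is set out and handed in at about 43 s. The crucible is on the jack, and the reagent bottle, the stopper and the dropper on the mat are in line, all upright and let go of. Each was within about 4 mm of its mark by camera; the timer and corked flask were not approached.

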